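Repack the camera kit into its foam-lined carton

ROBOT

A 6-joint arm with a two-finger parallel gripper is mounted at the origin on a cart in front of the work surface, level with it; the furniture and walls round the work are solid. World frame = base frame: x ahead of the robot, y to its left, z up, the work surface at z = 0. Lengths are in m, angles in degrees, forces in N, time in s.
With the tool pointing down it reaches from about 0.325 to 0.775 m from the base axis. Payload 5.5 kg.
Tool frame: the origin (TCP) lies at the very end of the fingers, on their centre line; the grasp point (between the pads) lies 19 mm behind it; z points along the fingers, y is the direction in which the jaws open and shut (so a half turn about z gives the same grasp; the last joint's range is limited). The gripper opens to 88 mm and grips with 3 to 60 N. Pads are 20 mm wide; open, the fingers measure 115 mm over their backs; the gripper's body (75 mm by 178 mm) begins 61 mm behind the grasp point.
Start: joints at [-78.134, 5.22, 70.514, -0, 104.267, -3.249], TCP at [0.156, -0.579, 0.223] pointing down, gripper open.
Joint ranges: [-164.24, 164.24], [-49.07, 125.15], [9.68, 141.18], [-86.29, 266.29], [3.28, 154.24], [-151.56, 151.56]. Speed limits (degrees/s): [147.25, 147.25, 172.46, 180, 180, 180].

INTERFACE

Orientations are given as a 3x3 rotation matrix whose columns are the frame's x, y, z axes.
In Python, from workcell import * gives the robot as it stands. The module is installed in compiled form; this text tells all that it offers.
- The arm moves only by the tool arm_command, never from a script. Its argument "targets" is a list of rows, each a list of 7 numbers: the turn, a rotation vector about the tool's x, y, z in degrees, then the shift along the tool's x, y, z in mm, then the gripper's target within -1 to 1 (fully open at 1, half-way at 0, shut at -1). In form: [[ax, ay, az, x, y, z, claw], ...]. A call has 1 to 8 rows; each row is the pose to reach, as a shift and turn from the pose measured when the call began, along the tool's axes at that moment; what a row does not reach only later rows make up. A row lasts 1/8 s, in which the tool goes at most 62.5 mm and 10.7 degrees, less where a joint would pass 70% of its speed; a pose out of reach is approached as far as the arm can. A call with a gripper value outside its range is refused whole. The fingers move at their own pace and stop on an object; "squeeze" is the grip in N (left out, the last holds). Time passes only in rows, so rows that repeat a pose let the fingers close. It gives the time, the measured TCP pose, the force and the opening at its end, in the units of the state.
- get_obs(): the state, without advancing time (a new reading comes with each control period).
- grab_frame(name): name is "side" or "top" or "wrist"; returns (picture, depth): 480x640x3 uint8, red, green, blue; 480x640 float32, m along the optical axis (not along the pixel's ray), 0 where there is no reading.
- camera_params(name): a dict with "intrinsics" (3x3 intrinsics, pixels), "extrinsics" (4x4, takes a point from camera to world coordinates). Camera axes: x right, y down, z forward; pixel columns grow to the right and rows downward; lengths in m; the calibration is good to about 2 mm. A picture is of the moment at which its call begins: read the wrist's pose just before it. camera_params takes no time and is no camera call; for the wrist camera it gives the pose at the moment of the call.
- close_job(): hands the job in, once; it reports no verdict.
The state is a dict: "clock": time; "joint_pos": joint angles; "qvel": joint speeds; "joint_efforts": joint torques, N m; "position": TCP position; "tool_rot": TCP orientation; "contact_force": force on the tool from outside, world axes, zero at the start; "wrist_torque": the same for the moment, N m; "gripper_width": finger opening in m.
Only numpy, scipy, OpenCV 4.12 (cv2) and the standard library are available. Lean on these libraries where they do the work, as an engineer would, in place of code of your own. Each camera call takes 0.05 s, during which the arm holds its last target. There are 200 camera calls.

TASK

Repack the camera kit into the open kraft carton, every part right down on the floor of its own place in the foam: lay the memory stick flat in the cross-shaped well inside the round recess, stand the large dome camera upright in that round recess on top of it, set the square mount plate boss up in the square recess and the small printed carton on its base in the oblong recess. The small dome camera, the round mount plate and the eraser do not belong to the kit: leave them where they lie.

Things in the scene. Friction and masses are not known exactly. Their poses are not given: they have to be found in the camera images.
- foam_round: Grey foam block (dark recess floor), 116 x 105 x 32 mm, fixed in the kraft carton; origin: centre of its underside, 4 mm above the mat; z up, x (116) along the carton, y across. Round recess 88 mm across, floor at z 20 mm. In it a cross-shaped well, floor at z 8 mm: slot 72 (x) x 34 mm (y) for the stick, crossed by a finger notch 40 (x) x 74 mm (y), for finger tips beside the stick.
- foam_square: Grey foam block (dark recess floor), 116 x 105 x 32 mm, fixed in the kraft carton; origin: centre of its underside, 4 mm above the mat; z up, x (116) along the carton, y across. Central square recess 82 x 82 mm, sides along x and y, floor at z 20 mm. The three blocks fill the carton in one row, in any order.
- foam_oblong: Grey foam block (dark recess floor), 116 x 105 x 32 mm, fixed in the kraft carton; origin: centre of its underside, 4 mm above the mat; z up, x (116) along the carton, y across. Central oblong recess 104 (x) x 78 mm (y), floor at z 20 mm. The open carton round the three blocks is 362 x 116 mm, its wall tops 2 mm above the foam.
- memory_stick: black memory stick with a metal plug, lying flat: 53 mm long in its y, 18 mm wide in x, 9 mm high. The black part runs from y -14 to +26 mm and is 8 mm high; the plug, 12 mm wide, points to -y. Origin: centre of its underside, z up; like all loose things it stands on the 3 mm mat. About 12 g. Belongs to the kit.
- big_camera: the large dome camera: round white foot 72 mm across and 22 mm high, black dome on it 60 mm across at 25 mm, rounding off to 54 mm height; grip it by the lower part of the dome, in any direction. Origin: centre of its underside, z up. About 160 g. Belongs to the kit.
- square_plate: light metal camera mount: square plate 66 x 66 mm (sides along its x and y), 10 mm thick, on it a round step 38 mm across up to 16 mm and a round boss 20 mm across up to 26 mm, by which it can be gripped. Origin: centre of its underside, z up. About 120 g. Belongs to the kit.
- product_carton: small printed carton, 62 mm wide in its x, 88 mm long in y, 45 mm high, closed and solid. Origin: centre of its underside, z up. About 130 g. Belongs to the kit.
- small_camera: look-alike, not of the kit: a smaller dome camera, white foot 50 mm across, black dome 39 mm across, 41 mm high. Origin: centre of its underside, z up.
- round_plate: look-alike, not of the kit: a round light mount plate, 66 mm across, 10 mm thick, with the same step and 20 mm boss up to 26 mm. Origin: centre of its underside, z up.
- eraser: look-alike, not of the kit: an eraser, 19 mm wide in its x, 42 mm long in y, 12 mm high, blue sleeve, white end. Origin: centre of its underside, z up.

How it is judged (in metres and radians):
At the end, for the whole second after the job is handed in: Stick flat on the well's floor (origin within 20 mm of the block's centre, 4 mm of the floor); large camera, square plate and small carton upright on their recess floors (within 13 to 15 mm of centre, 3.5 mm of floor); all released, at rest; look-alikes within 30 mm of where they lay (horizontal distance between memory_stick and foam_round below 0.02 m and z of memory_stick in the frame of foam_round below 0.012 m and angle between memory_stick's own z axis and vertical below 0.2 rad and linear speed of each of memory_stick, big_camera, square_plate, product_carton below 0.02 m/s and angular speed of each of memory_stick, big_camera, square_plate, product_carton below 0.2 rad/s and horizontal distance between big_camera and foam_round below 0.013 m and z of big_camera in the frame of foam_round below 0.0235 m and angle between each of big_camera, square_plate, product_carton's own z axis and vertical below 0.1 rad and horizontal distance between square_plate and foam_square below 0.015 m and z of square_plate in the frame of foam_square below 0.0235 m and horizontal distance between product_carton and foam_oblong below 0.015 m and z of product_carton in the frame of foam_oblong below 0.0235 m and distance of each of small_camera, round_plate, eraser from where it was at the start of the episode below 0.03 m); the robot touches nothing.
It fails at once if the small camera, which is not of the kit, is displaced by more than 50 mm (distance of small_camera from where it was at the start of the episode above 0.05 m).
It fails at once if the round plate, which is not of the kit, is displaced by more than 50 mm (distance of round_plate from where it was at the start of the episode above 0.05 m).
It fails at once if the eraser, which is not of the kit, is displaced by more than 50 mm (distance of eraser from where it was at the start of the episode above 0.05 m).
It also fails if it takes over 86 s, if anything falls off the work surface, if the arm or the gripper's body presses on something with over 40 N, if the wrist force passes 120 N, or if a joint passes its speed limit or range.

## Working session

There is one attempt and no reset: what is moved stays moved. The work goes in short steps, Python scripts to look and compute and a tool call to move; the robot and the scene stay as the last step left them, time stands still between calls to the robot, and variables do not carry over. Pictures are saved under pics/ and viewed, about 12 in all and at most 16, crops included, and the job is handed in when it is done.

Besides the shell and the picture viewer there is one more tool, called after "Emit:" as name(argument=value, ...) on one line, values as JSON. arm_command: Moves the arm, as the interface text tells. Its arguments: {"type":"object","properties":{"targets":{"type":"array"},"squeeze":{"type":"number"}},"required":["targets"]}

```bash
mkdir -p pics
cat > h.py <<'E'
from workcell import *
import numpy as np, cv2
def snap(name,fn):
    p=camera_params(name); im,d=grab_frame(name)
    cv2.imwrite('pics/'+fn+'.png',im[:,:,::-1]); np.savez('pics/'+fn+'.npz',im=im,d=d,K=p['intrinsics'],E=p['extrinsics'])
    return im,d,p['intrinsics'],p['extrinsics']
def load(fn):
    z=np.load('pics/'+fn+'.npz'); return z['im'],z['d'],z['K'],z['E']
def cloud(d,K,E):
    v,u=np.indices(d.shape); P=np.stack([(u-K[0,2])/K[0,0]*d,(v-K[1,2])/K[1,1]*d,d],-1)
    return P@E[:3,:3].T+E[:3,3]
def ray(u,v,z,K,E):
    r=E[:3,:3]@np.array([(u-K[0,2])/K[0,0],(v-K[1,2])/K[1,1],1]); o=E[:3,3]
    return o+r*(z-o[2])/r[2]
E
python3 - <<'E'
from h import *
o=get_obs(); print({k:np.round(v,3) for k,v in o.items()})
for n in ('top','side'):
    im,d,K,E=snap(n,n+'0'); print(n,K,E.round(3))
E
```

```text
{'clock': np.float64(0.0), 'joint_pos': array([-7.81340e+01,  5.26300e+00,  7.05810e+01, -2.00000e-03,
        1.04267e+02, -3.24800e+00]), 'qvel': array([-0.009, -0.003, -0.01 , -0.029,  0.055, -0.018]), 'joint_efforts': array([ 2.0000e-03, -4.4645e+01, -4.0644e+01,  7.0000e-02,  2.9000e-02,
       -0.0000e+00]), 'position': array([ 0.156, -0.579,  0.222]), 'tool_rot': array([[ 0.965,  0.261, -0.   ],
       [ 0.261, -0.965,  0.002],
       [ 0.   , -0.002, -1.   ]]), 'contact_force': array([-0.018,  0.041,  0.195]), 'wrist_torque': array([ 0.022, -0.018, -0.056]), 'gripper_width': np.float64(0.088)}
top [[558.46658758   0.         323.83645224]
 [  0.         558.46658758 241.15932216]
 [  0.           0.           1.        ]] [[-0.004 -0.978  0.207  0.274]
 [-1.     0.005  0.003  0.005]
 [-0.004 -0.207 -0.978  1.416]
 [ 0.     0.     0.     1.   ]]
side [[452.93298155   0.         317.71260936]
 [  0.         452.93298155 237.75997426]
 [  0.           0.           1.        ]] [[-0.947 -0.209  0.243  0.325]
 [-0.32   0.602 -0.731  0.658]
 [ 0.006 -0.77  -0.637  0.617]
 [ 0.     0.     0.     1.   ]]
```

View pics/top0.png

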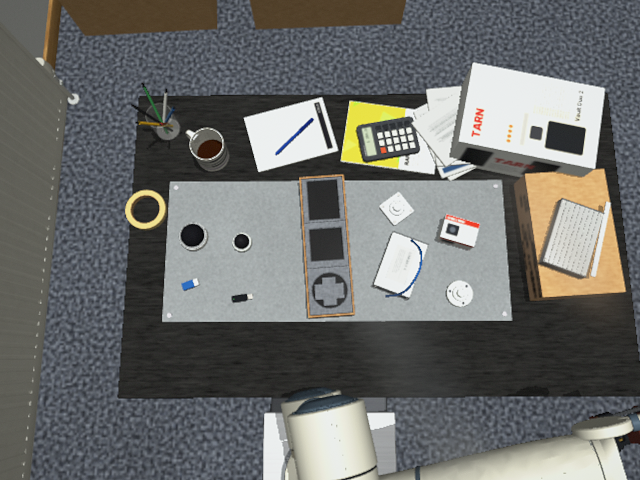

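View pics/side0.png

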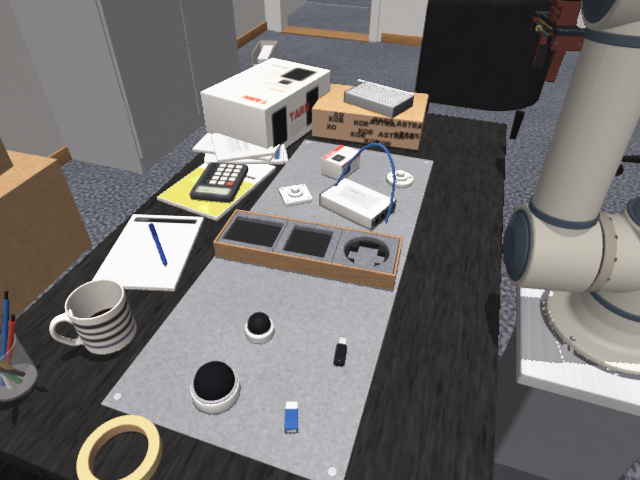

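The top view shows the carton along x: round block near the robot at (329,291), square (326,243), oblong (323,199). The stick is at (242,297), big camera (193,236), small camera (242,241), eraser (190,284), square plate (396,208), small carton (459,231) and round plate (459,293). A white box with a cable lies at (400,265). The side view agrees.

Run:
```python
from h import *
im,d,K,E=load('top0'); P=cloud(d,K,E); 
print('mat z',np.median(P[200:300,260:290,2]), 'table',np.median(P[350:380,200:260,2]))
hsv=cv2.cvtColor(im,cv2.COLOR_RGB2HSV)
X,Y,Z=P[...,0],P[...,1],P[...,2]
def rep(name,mask,z=None):
    mask=mask.astype(np.uint8); n,l,s,c=cv2.connectedComponentsWithStats(mask)
    i=1+np.argmax(s[1:,4]); cn=cv2.findContours((l==i).astype(np.uint8),0,2)[0][0][:,0,:]
    zz=np.median(Z[l==i]) if z is None else z
    w=np.array([ray(u,v,zz,K,E)[:2] for u,v in cn],np.float32)
    r=cv2.minAreaRect(w*1000); print(name,'n',s[i,4],'z',round(float(np.median(Z[l==i])),4),'rect c',np.round(r[0],1),'sz',np.round(r[1],1),'ang',round(r[2],1))
def win(u,v,r=28):
    m=np.zeros(d.shape,bool); m[v-r:v+r,u-r:u+r]=1; return m
V=hsv[...,2];S=hsv[...,1]
rep('stick black',win(242,297,18)&(V<70),.011)
rep('stick all',win(242,297,18)&((V<70)|(V>190)),.010)
rep('bigcam foot',win(193,236)&((V>190)|(V<60)),.025)
rep('bigcam dome',win(193,236,20)&(V<60),.03)
rep('smallcam',win(242,241,16)&((V>190)|(V<60)),.02)
rep('eraser',win(190,284,16)&((S>120)|(V>200)),.015)
rep('sqplate',win(396,208,22)&(V>175),.013)
rep('roundplate',win(459,293,22)&(V>175),.013)
rep('carton top (z>.035)',win(459,231,30)&(Z>.04))
rep('kraft',win(327,247,85)&(Z>.028)&(abs(np.indices(d.shape)[1]-327)<32))
rep('obl floor',win(323,199,26)&(V<75),.024)
rep('sq floor',win(326,243,22)&(V<75),.024)
rep('round',win(329,291,24)&(V<75),.024)
rep('box',win(400,265,45)&(Z>.015))
m=win(400,265,45)&(Z>.015);print('box/cable z pct',np.percentile(Z[m],[50,90,99,100]))
```

```text
mat z 0.0019227293649571875 table -0.0010405777323336807
stick black n 91 z 0.0099 rect c [427.4 223.6] sz [15.8 36.6] ang 7.9
stick all n 115 z 0.0095 rect c [428.5 216.6] sz [15.8 51. ] ang 7.9
bigcam foot n 394 z 0.0485 rect c [587.8 346.7] sz [58.3 53.6] ang 45.6
bigcam dome n 394 z 0.0485 rect c [586.7 345.5] sz [58.  53.4] ang 45.6
smallcam n 228 z 0.0343 rect c [570.7 219.2] sz [44.5 46.5] ang 59.7
eraser n 115 z 0.0139 rect c [462.7 348.4] sz [18.7 40.2] ang 20.8
sqplate n 661 z 0.0128 rect c [ 658.8 -180.2] sz [72.3 68.7] ang 34.8
roundplate n 546 z 0.0135 rect c [ 436.9 -332.4] sz [65.3 66. ] ang 87.1
carton top (z>.035) n 872 z 0.0469 rect c [ 590.6 -330.6] sz [88.9 65.9] ang 73.8
kraft n 3619 z 0.0378 rect c [559.8   5.2] sz [365.1 118.5] ang 3.4
obl floor n 1147 z 0.0259 rect c [680.4  11.7] sz [103.4  77.4] ang 3.8
sq floor n 1001 z 0.0261 rect c [562.8   3.9] sz [81.1 81.4] ang 3.8
round n 289 z 0.0264 rect c [444.8  -2.9] sz [85.  85.1] ang 44.5
box n 2287 z 0.0329 rect c [ 500.6 -180.4] sz [ 98.8 163. ] ang 70.1
box/cable z pct [0.03293452 0.04646576 1.41567236 1.41567236]
```

```bash
cat >> h.py <<'E'
from scipy.spatial.transform import Rotation as Ro
def go(x,y,z,jaw):
    """tool shift/turn (mm,deg) to put TCP at x,y,z mm pointing down with jaws along 'jaw' deg (mod 180)"""
    o=get_obs(); R=np.array(o['tool_rot']); p=np.array(o['position'])
    best=None
    for j in (jaw,jaw+180):
        a=np.radians(j+90); T=np.array([[np.cos(a),np.sin(a),0],[np.sin(a),-np.cos(a),0],[0,0,-1]])
        rv=Ro.from_matrix(R.T@T).as_rotvec(degrees=True)
        if best is None or abs(rv[2])<abs(best[2]): best=rv
    s=R.T@(np.array([x,y,z])/1000-p)*1000
    print('turn',best.round(1),'shift',s.round(1),'rows>=',round(max(np.linalg.norm(s)/62.5,np.linalg.norm(best)/10.7),1))
E
python3 - <<'E'
from h import *
im,d,K,E=load('top0'); X,Y,Z=np.moveaxis(cloud(d,K,E),-1,0)
ok=(d>0)&(X>0.2)
for lo,hi in((.05,.1),(.1,.16),(.16,.4)):
    m=ok&(Z>lo)&(Z<hi)
    n,l,s,c=cv2.connectedComponentsWithStats(m.astype(np.uint8))
    for i in range(1,n):
        if s[i,4]>15:
            q=l==i; print(lo,s[i,4],'x',X[q].min().round(2),X[q].max().round(2),'y',Y[q].min().round(2),Y[q].max().round(2),'zmax',Z[q].max().round(3))
bl=cv2.cvtColor(im,cv2.COLOR_RGB2HSV); m=(abs(bl[...,0].astype(int)-112)<12)&(bl[...,1]>120)&ok&(Y<-.1)&(Y>-.35)
q=np.argwhere(m)[::8]
for v,u in q: print(u,v,X[v,u].round(3),Y[v,u].round(3),Z[v,u].round(3))
go(590,-331,260,-16);
E
```

```text
0.05 43 x 1.12 1.17 y 0.88 0.89 zmax 0.07
0.05 8227 x 0.42 1.0 y -0.71 -0.32 zmax 0.1
0.05 560 x 0.85 0.92 y 0.4 0.46 zmax 0.1
0.05 569 x 0.76 0.85 y 0.26 0.37 zmax 0.094
0.05 162 x 0.56 0.61 y 0.33 0.36 zmax 0.062
0.05 16 x 0.54 0.56 y -0.22 -0.21 zmax 0.098
0.05 26 x 0.42 0.43 y -0.18 -0.16 zmax 0.096
0.1 12252 x 0.72 1.0 y -0.69 -0.32 zmax 0.153
0.1 68 x 0.91 0.94 y 0.44 0.46 zmax 0.157
0.1 48 x 0.91 0.93 y 0.4 0.42 zmax 0.143
0.1 47 x 0.88 0.89 y 0.46 0.49 zmax 0.144
0.1 28 x 0.88 0.89 y 0.37 0.4 zmax 0.153
0.1 46 x 0.84 0.86 y 0.44 0.47 zmax 0.158
0.1 3601 x 0.46 0.65 y -0.68 -0.51 zmax 0.124
0.1 60 x 0.47 0.54 y -0.22 -0.2 zmax 0.16
0.1 63 x 0.43 0.46 y -0.2 -0.17 zmax 0.16
0.16 282 x 0.2 0.21 y -0.02 0.08 zmax 0.218
394 156 0.798 -0.176 0.022
457 166 0.771 -0.342 0.017
451 167 0.769 -0.327 0.015
446 168 0.766 -0.313 0.017
454 168 0.765 -0.333 0.02
450 169 0.763 -0.323 0.017
444 171 0.758 -0.307 0.017
415 243 0.553 -0.214 0.074
420 249 0.529 -0.218 0.119
421 254 0.513 -0.216 0.14
420 262 0.491 -0.21 0.159
420 267 0.479 -0.209 0.161
417 273 0.466 -0.203 0.156
415 278 0.456 -0.199 0.15
411 283 0.446 -0.191 0.14
407 288 0.435 -0.183 0.13
401 292 0.431 -0.174 0.092
397 294 0.428 -0.166 0.073
391 295 0.43 -0.156 0.038
turn [ -0.1  -0.1 -58.9] shift [ 483.3 -126.4  -38.1] rows>= 8.0
```

Emit:
arm_command(targets=[[0, 0, -15, 150, -35, -38, 1], [0, 0, -59, 483, -126, -38, 1], [0, 0, -59, 483, -126, -38, 1], [0, 0, -59, 483, -126, -38, 1], [0, 0, -59, 483, -126, -38, 1], [0, 0, -59, 483, -126, -38, 1], [0, 0, -59, 483, -126, -38, 1], [0, 0, -59, 483, -126, -38, 1]], squeeze=25)

```text
clock: 1.1
position: [0.59, -0.331, 0.2594]
tool_rot: [[0.274, 0.962, -0.001], [0.962, -0.274, 0.002], [0.002, -0.002, -1.0]]
contact_force: [0.5, -0.3, -0.4]
gripper_width: 0.0878
```

Run:
```python
from h import *
o=get_obs();print(o['clock'],o['position'].round(3),o['joint_pos'].round(1),o['qvel'].round(1))
im,d,K,E=snap('wrist','w1'); print(K,E.round(3)); go(590,-331,60,-16)
```

```text
1.1 [ 0.59  -0.331  0.259] [-3.220e+01  1.850e+01  5.170e+01  1.000e-01  1.099e+02 -1.630e+01] [ 38.7  40.9 -51.1  -0.2  10.   38.8]
[[405.86361466   0.         320.33100401]
 [  0.         405.86361466 244.42510896]
 [  0.           0.           1.        ]] [[ 0.962 -0.264 -0.07   0.608]
 [-0.274 -0.932 -0.239 -0.265]
 [-0.002  0.249 -0.968  0.422]
 [ 0.     0.     0.     1.   ]]
turn [-0.1 -0.3  0.5] shift [ -8.   -3.7 197.3] rows>= 3.2
```

View pics/w1.png

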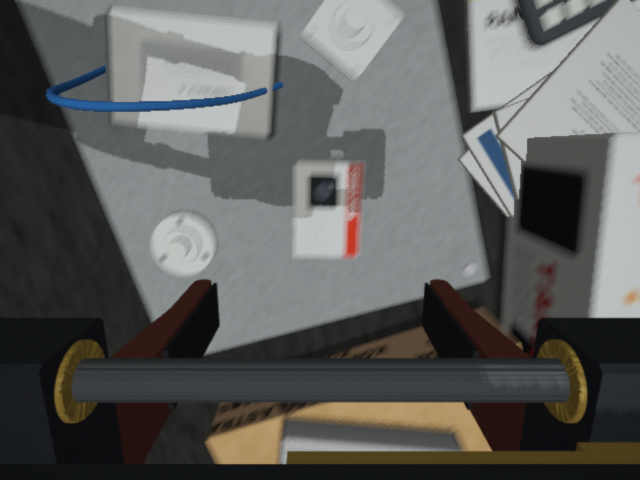

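The picture shows the small carton's top at about (328,210), lined up with the jaws. The square plate is at (353,30) and the round plate at (183,243).

```bash
cat >> h.py <<'E'
def rect(name,im,d,K,E,mask,z=None,near=None):
    n,l,s,c=cv2.connectedComponentsWithStats(mask.astype(np.uint8))
    P=cloud(d,K,E)
    i=1+np.argmax(s[1:,4]); q=l==i
    cn=cv2.findContours(q.astype(np.uint8),0,2)[0][0][:,0,:]
    zz=float(np.median(P[q][:,2])) if z is None else z
    w=np.array([ray(u,v,zz,K,E)[:2] for u,v in cn],np.float32)*1000
    r=cv2.minAreaRect(w); cc=cv2.minEnclosingCircle(w)
    print(name,'n',s[i,4],'z',round(zz,4),'rect',np.round(r[0],1),np.round(r[1],1),round(r[2],1),'circ',np.round(cc[0],1),round(cc[1],1))
E
python3 - <<'E'
from h import *
im,d,K,E=load('w1'); P=cloud(d,K,E); Z=P[...,2]
m=np.zeros(d.shape,bool); m[140:275,270:385]=1
rect('carton',im,d,K,E,m&(Z>.04)&(Z<.055)&(d>0))
m[:]=0; m[0:85,295:410]=1; V=im.min(-1)
rect('sq',im,d,K,E,m&(Z>.008)&(Z<.04)&(d>0),.013)
print(get_obs()['clock'],get_obs()['position'].round(4),get_obs()['qvel'].round(1))
E
```

```text
carton n 6165 z 0.0483 rect [ 593.  -330.4] [88.3 61.9] 72.7 circ [ 592.8 -330.6] 53.0
sq n 5020 z 0.013 rect [ 659.6 -177.7] [66.6 65.9] 36.2 circ [ 659.8 -178.3] 44.7
1.15 [ 0.5956 -0.3255  0.2574] [-3.2 -2.2  4.7 -0.3 -1.9 -7. ]
```

```bash
python3 -c "
from h import *
go(592,-330.5,80,-17);go(592,-330.5,23,-17)"
```

```text
turn [-0.1 -0.3  1.5] shift [ -6.9  -1.9 177.3] rows>= 2.8
turn [-0.1 -0.3  1.5] shift [ -7.2  -1.8 234.3] rows>= 3.8
```

Emit:
arm_command(targets=[[0, 0, 1.5, -7, -2, 50, 1], [0, 0, 1.5, -7, -2, 110, 1], [0, 0, 1.5, -7, -2, 170, 1], [0, 0, 1.5, -7, -2, 205, 1], [0, 0, 1.5, -7, -2, 225, 1], [0, 0, 1.5, -7, -2, 234, 1], [0, 0, 1.5, -7, -2, 234, 0.2], [0, 0, 1.5, -7, -2, 234, 0.2]], squeeze=25)

```text
clock: 2.15
position: [0.5929, -0.3309, 0.0256]
tool_rot: [[0.292, 0.956, 0.003], [0.956, -0.292, 0.004], [0.005, 0.002, -1.0]]
contact_force: [0.2, 0.0, 0.7]
gripper_width: 0.0712
```

Emit:
arm_command(targets=[[0, 0, 0, 0, 0, 0, -0.2], [0, 0, 0, 0, 0, 0, -0.2], [0, 0, 0, 0, 0, -40, -0.2], [0, 0, 0, 0, 0, -100, -0.2], [0, 0, 0, 0, 0, -160, -0.2], [0, 0, 0, 0, 0, -200, -0.2], [0, 0, 0, 0, 0, -200, -0.2]])

```text
clock: 3.02
position: [0.5934, -0.3325, 0.231]
tool_rot: [[0.292, 0.956, 0.011], [0.956, -0.292, -0.0], [0.003, 0.01, -1.0]]
contact_force: [0.6, -1.1, -1.7]
gripper_width: 0.0622
```

```bash
python3 -c "
from h import *
go(677,12,220,93.5);go(677,12,45,93.5)"
```

```text
turn [ 0.4 -0.5 69.5] shift [353.9 -20.8  11.8] rows>= 6.5
turn [ 0.4 -0.5 69.5] shift [353.4 -22.6 186.8] rows>= 6.5
```

Emit:
arm_command(targets=[[0, 0, 10, 45, 0, 0, -0.2], [0, 0, 20, 105, 0, 5, -0.2], [0, 0, 30, 165, -10, 10, -0.2], [0, 0, 40, 225, -15, 10, -0.2], [0, 0, 50, 285, -20, 10, -0.2], [0, 0, 60, 335, -20, 20, -0.2], [0, 0, 69.5, 354, -21, 60, -0.2], [0, 0, 69.5, 354, -21, 110, -0.2]])

```text
clock: 4.03
position: [0.6778, 0.0145, 0.119]
tool_rot: [[0.998, 0.062, 0.01], [0.062, -0.998, 0.0], [0.01, 0.0, -1.0]]
contact_force: [0.2, -0.5, -1.9]
gripper_width: 0.0617
```

Run:
```python
from h import *
o=get_obs();print(o['clock'],o['position'].round(4),o['qvel'].round(1))
im,d,K,E=snap('wrist','w2'); go(677,12,60,93.5);go(677,12,45,93.5)
```

```text
4.025 [0.6778 0.0145 0.119 ] [ -1.7   3.3  39.3  -0.6 -40.3  -3.7]
turn [-0.   0.3  0.1] shift [ 3.4  1.9 48.5] rows>= 0.8
turn [-0.   0.3  0.1] shift [ 3.5  1.9 63.5] rows>= 1.0
```

View pics/w2.png

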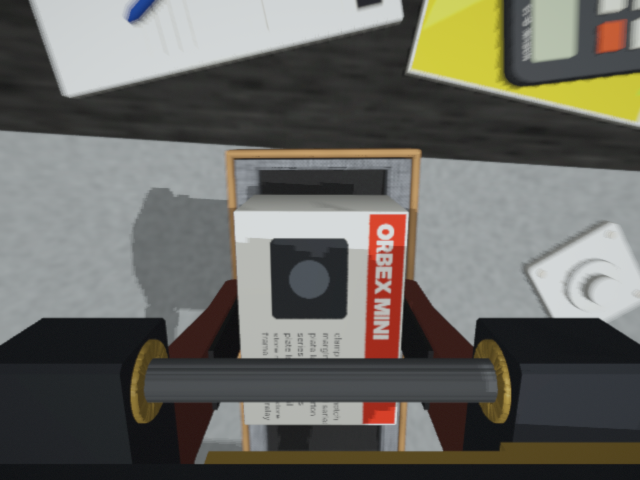

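The carton is held square and centred over the oblong recess at (322,200).

Emit:
arm_command(targets=[[0, 0.3, 0, 4, 2, 25, -0.2], [0, 0.3, 0, 4, 2, 45, -0.2], [0, 0.3, 0, 4, 2, 55, -0.2], [0, 0.3, 0, 4, 2, 61, -0.2], [0, 0.3, 0, 4, 2, 64, -0.2], [0, 0.3, 0, 4, 2, 64, -0.2]])

```text
clock: 4.82
position: [0.6787, 0.0118, 0.0508]
tool_rot: [[0.998, 0.063, 0.006], [0.063, -0.998, 0.001], [0.006, -0.0, -1.0]]
contact_force: [-7.3, 0.6, 14.6]
gripper_width: 0.0621
```

Run:
```python
from h import *
im,d,K,E=snap('wrist','w3'); P=cloud(d,K,E); X,Y,Z=np.moveaxis(P,-1,0)
im2,d2,K2,E2=snap('top','t3'); P2=cloud(d2,K2,E2)
col=slice(310,335)
for v in range(100,330,6): print(v,*[np.round(np.median(a[v,col]),4) for a in (X,Y,Z)])
cv2.imwrite('pics/t3c.png',cv2.resize(im2[130:330,270:390,::-1],None,fx=3,fy=3)); print(get_obs()['position'],get_obs()['contact_force'])
```

```text
100 0.7655 0.0166 0.0005
106 0.7627 0.016 0.0007
112 0.7599 0.0163 0.0002
118 0.7571 0.0161 0.0004
124 0.7542 0.0159 0.0002
130 0.7513 0.0157 0.0002
136 0.7484 0.0155 0.0003
142 0.7454 0.0153 0.0008
148 0.7424 0.0151 0.0001
154 0.7407 0.0151 0.0405
160 0.7382 0.015 0.0412
166 0.7353 0.0148 0.0318
172 0.7332 0.0146 0.0391
178 0.7306 0.0145 0.0386
184 0.7269 0.0142 0.0272
190 0.7242 0.014 0.0271
196 0.722 0.0139 0.0313
202 0.722 0.0139 0.05
208 0.722 0.014 0.0653
214 0.721 0.0139 0.0722
220 0.719 0.0138 0.0724
226 0.7168 0.0137 0.0726
232 0.7146 0.0135 0.0729
238 0.7124 0.0134 0.0728
244 0.7102 0.0132 0.0727
250 0.708 0.0131 0.0725
256 0.7057 0.0129 0.0725
262 0.7035 0.0128 0.0725
268 0.7012 0.0126 0.0724
274 0.6988 0.0125 0.0723
280 0.6965 0.0123 0.0723
286 0.6943 0.0122 0.0726
292 0.692 0.012 0.0725
298 0.6896 0.0119 0.0726
304 0.6873 0.0121 0.0726
310 0.6848 0.0116 0.0724
316 0.6824 0.0114 0.0726
322 0.6799 0.0113 0.0724
328 0.6775 0.0115 0.0726
[0.67874902 0.01177804 0.05080396] [-7.02524579 -0.16565032 15.25748271]
```

View pics/w3.png

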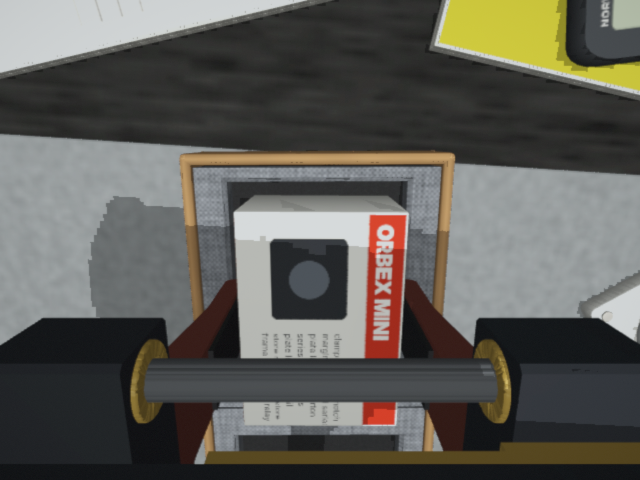

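The small carton sits inside the oblong recess, gaps all round and its top at 72 mm (floor contact at 15 N). I'll release it and go to the square plate.

Emit:
arm_command(targets=[[0, 0, 0, 0, 0, -1, 0.8], [0, 0, 0, 0, 0, -1, 0.8], [0, 0, 0, 0, 0, -1, 0.8], [0, 0, 0, 0, 0, -1, 0.8], [0, 0, 0, 0, 0, -40, 0.8], [0, 0, 0, 0, 0, -90, 0.8], [0, 0, 0, 0, 0, -150, 0.3], [0, 0, 0, 0, 0, -150, 0.3]])

```text
clock: 5.92
position: [0.68, 0.0116, 0.2084]
tool_rot: [[0.998, 0.063, 0.018], [0.063, -0.998, 0.0], [0.017, 0.001, -1.0]]
contact_force: [0.3, -0.6, -0.1]
gripper_width: 0.0626
```

```bash
python3 -c "
from h import *
im,d,K,E=snap('wrist','w4');P=cloud(d,K,E)
Z=P[...,2];m=np.zeros(Z.shape,bool);m[150:480,200:440]=1
rect('box',im,d,K,E,m&(Z>.06)&(Z<.08))
go(659.7,-178,200,126.2);go(659.7,-178,20,126.2)"
```

```text
box n 9372 z 0.0724 rect [678.6  12. ] [88.3 61.9] 3.4 circ [678.6  11.5] 53.2
turn [  0.2  -0.7 -32.6] shift [-31.3 188.1   4. ] rows>= 3.1
turn [  0.2  -0.7 -32.6] shift [-33.4 188.  184. ] rows>= 4.2
```

Emit:
arm_command(targets=[[0, 0, -10, -10, 58, 4, 0.3], [0, 0, -21, -22, 118, 4, 0.3], [0.2, -0.7, -32.6, -32, 170, 4, 0.3], [0.2, -0.7, -32.6, -33, 188, 20, 0.3], [0.2, -0.7, -32.6, -33, 188, 65, 0.2], [0.2, -0.7, -32.6, -33, 188, 100, 0.2], [0.2, -0.7, -32.6, -33, 188, 100, 0.2]])

```text
clock: 6.85
position: [0.6561, -0.1771, 0.0971]
tool_rot: [[0.807, 0.59, -0.011], [0.59, -0.807, 0.003], [-0.007, -0.009, -1.0]]
contact_force: [0.2, -0.8, 0.0]
gripper_width: 0.0527
```

Run:
```python
from h import *
o=get_obs();print(o['clock'],o['position'].round(4),o['qvel'].round(1))
im,d,K,E=snap('wrist','w5'); P=cloud(d,K,E); Z=P[...,2]
m=(Z>.007)&(Z<.04)&(d<.33)&(im.min(-1)>120); m[330:]=0; rect('sq',im,d,K,E,m,.013)
go(659.7,-178,20,126.2)
```

```text
6.85 [ 0.6561 -0.1771  0.0971] [ 0.3 -2.3 -5.   0.   1.7 -0.1]
sq n 15916 z 0.013 rect [ 815.8 -201.1] [171.5  99.5] 81.4 circ [ 784.9 -196.3] 87.6
turn [-0.3  0.2 -0. ] shift [ 1.8  2.1 80.7] rows>= 1.3
```

View pics/w5.png

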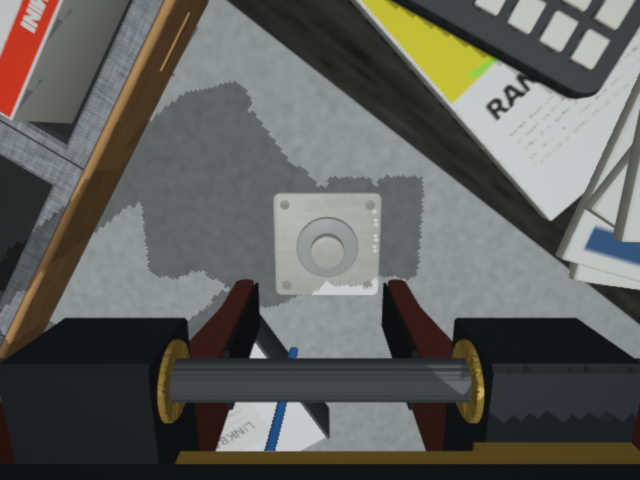

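The plate is square to the jaws: corners at (275,193) to (380,294), boss top at (328,252).

Run:
```python
from h import *
im,d,K,E=load('w5')
print(ray(327.5,243.5,.012,K,E)*1000,ray(328,252,.028,K,E)*1000)
for u,v in((275,193),(380,193),(380,294),(275,294)): print(ray(u,v,.013,K,E)*1000)
go(659,-178,20.5,126.2)
```

```text
[ 661.17205538 -177.48939582   12.        ] [ 660.514917   -178.21318804   28.        ]
[ 667.99831563 -132.80098033   13.        ]
[ 705.67565616 -184.12156428   13.        ]
[ 654.32904205 -224.78437311   13.        ]
[ 613.90278708 -170.04281494   13.        ]
turn [-0.3  0.2 -0. ] shift [ 1.2  1.7 80.2] rows>= 1.3
```

Emit:
arm_command(targets=[[-0.3, 0.2, 0, 2, 2.5, 40, 0.2], [-0.3, 0.2, 0, 2.5, 2.5, 65, 0.2], [-0.3, 0.2, 0, 2.5, 2.5, 78, 0.2], [-0.3, 0.2, 0, 2.5, 2.5, 80, 0.2], [-0.3, 0.2, 0, 2.5, 2.5, 80, -0.8], [-0.3, 0.2, 0, 2.5, 2.5, 80, -0.8], [-0.3, 0.2, 0, 2.5, 2.5, 80, -0.8], [-0.3, 0.2, 0, 2.5, 2.5, 80, -0.8]], squeeze=35)

```text
clock: 7.9
position: [0.6608, -0.178, 0.0213]
tool_rot: [[0.807, 0.591, 0.0], [0.591, -0.807, -0.001], [-0.0, 0.001, -1.0]]
contact_force: [-0.3, 0.8, 1.5]
gripper_width: 0.0191
```

Emit:
arm_command(targets=[[0, 0, 0, 0, 0, 0, -0.8], [0, 0, 0, 0, 0, -20, -0.8], [0, 0, 0, 0, 0, -60, -0.8], [0, 0, 0, 0, 0, -110, -0.8], [0, 0, 0, 0, 0, -150, -0.8], [0, 0, 0, 0, 0, -150, -0.8]])

```text
clock: 8.65
position: [0.6625, -0.1784, 0.1781]
tool_rot: [[0.807, 0.591, 0.01], [0.591, -0.807, -0.004], [0.006, 0.009, -1.0]]
contact_force: [-0.7, 0.1, -1.4]
gripper_width: 0.0188
```

```bash
python3 -c "
from h import *
go(561,5,160,93.5);go(561,5,42,93.5)"
```

```text
turn [ 0.4 -0.5 32.7] shift [  26.3 -208.1   16.3] rows>= 3.4
turn [ 0.4 -0.5 32.7] shift [  25.6 -209.2  134.3] rows>= 4.0
```

Emit:
arm_command(targets=[[0, 0, 9, 5, -45, 0, -0.8], [0, 0, 18, 15, -105, 5, -0.8], [0.4, -0.5, 27, 22, -165, 16, -0.8], [0.4, -0.5, 32.7, 26, -205, 40, -0.8], [0.4, -0.5, 32.7, 26, -209, 80, -0.8], [0.4, -0.5, 32.7, 26, -209, 105, -0.8], [0.4, -0.5, 32.7, 26, -209, 105, -0.8]])

```text
clock: 9.52
position: [0.5586, 0.0055, 0.0674]
tool_rot: [[0.998, 0.061, -0.008], [0.061, -0.998, -0.0], [-0.008, -0.0, -1.0]]
contact_force: [-0.3, -0.6, -1.9]
gripper_width: 0.0186
```

Run:
```python
from h import *
o=get_obs();print(o['clock'],o['position'].round(4),o['qvel'].round(1))
im,d,K,E=snap('wrist','w6'); go(561,5,42,93.5)
```

```text
9.525 [0.5586 0.0055 0.0674] [-0.3 -1.3 -4.  -0.1  1.2  0. ]
turn [ 0.   0.2 -0. ] shift [ 1.2  0.3 27.7] rows>= 0.4
```

View pics/w6.png

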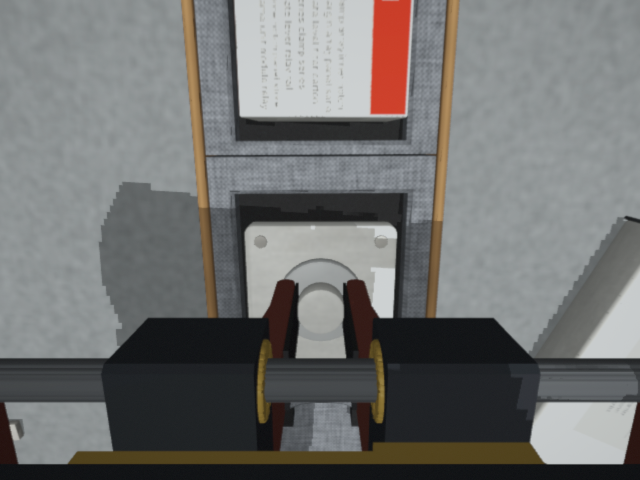

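The plate hangs centred over the square recess (column 321 for both), and the recess far edge is at row 193.

Emit:
arm_command(targets=[[0, 0.2, 0, 1, 0, 12, -0.8], [0, 0.2, 0, 1, 0, 20, -0.8], [0, 0.2, 0, 1, 0, 25, -0.8], [0, 0.2, 0, 1, 0, 27, -0.8], [0, 0.2, 0, 1, 0, 27, -0.8]])

```text
clock: 10.2
position: [0.5612, 0.0052, 0.0445]
tool_rot: [[0.998, 0.061, 0.001], [0.061, -0.998, -0.0], [0.001, 0.0, -1.0]]
contact_force: [-2.5, 0.1, 6.0]
gripper_width: 0.0189
```

Emit:
arm_command(targets=[[0, 0, 0, 0, 0, -0.5, -0.2], [0, 0, 0, 0, 0, -0.5, -0.2], [0, 0, 0, 0, 0, -0.5, -0.2], [0, 0, 0, 0, 0, -40, -0.2], [0, 0, 0, 0, 0, -90, -0.2], [0, 0, 0, 0, 0, -110, -0.2]])

```text
clock: 10.95
position: [0.5623, 0.0052, 0.158]
tool_rot: [[0.998, 0.061, 0.006], [0.061, -0.998, -0.001], [0.006, 0.001, -1.0]]
contact_force: [0.6, 0.2, 0.1]
gripper_width: 0.0351
```

```bash
python3 -c "
from h import *
go(428,217,100,8)"
```

```text
turn [-0.2 -0.3 85.5] shift [-121.4 -219.7   57.1] rows>= 8.0
```

```bash
python3 -c "
from h import *
print(get_obs()['joint_pos'].round(1))"
```

```text
[-2.9 -1.1 83.5 -0.  97.3 83.6]
```

Emit:
arm_command(targets=[[0, 0, -10, -10, -20, -5, -0.2], [0, 0, -20, -30, -55, -5, -0.2], [0, 0, -31, -55, -100, -5, -0.2], [0, 0, -41, -80, -145, 0, -0.2], [0, 0, -52, -105, -190, 10, -0.2], [0, 0, -62, -121, -220, 20, -0.2], [0, 0, -73, -121, -220, 40, -0.2], [0, 0, -83, -121, -220, 57, -0.2]])

```text
clock: 11.95
position: [0.4275, 0.2177, 0.0982]
tool_rot: [[0.054, 0.999, 0.004], [0.999, -0.054, -0.001], [-0.001, 0.004, -1.0]]
contact_force: [0.2, -0.3, 0.1]
gripper_width: 0.0356
```

Emit:
arm_command(targets=[[0, 0, -10, 0, 0, 0, -0.2], [0, 0, -10, 0, 0, 0, -0.2]])

```text
clock: 12.2
position: [0.427, 0.2175, 0.0969]
tool_rot: [[-0.119, 0.993, 0.002], [0.993, 0.119, -0.002], [-0.002, 0.002, -1.0]]
contact_force: [0.1, -0.1, 1.2]
gripper_width: 0.0349
```

Run:
```python
from h import *
o=get_obs();print(o['clock'],o['position'].round(4),o['joint_pos'].round(1),o['qvel'].round(1))
im,d,K,E=snap('wrist','w7'); go(428,217,100,8)
m=np.zeros(d.shape,bool); m[120:330,250:400]=1
rect('black',im,d,K,E,m&(im.max(-1)<60),.011)
```

```text
12.2 [0.427  0.2175 0.0969] [ 23.  -13.1 100.7  -0.2  92.3  16.2] [-0.1 -0.5 -1.  -0.1  0.3  4.7]
turn [ 0.2  0.1 -1.3] shift [-0.7  0.6 -2.5] rows>= 0.1
black n 1595 z 0.011 rect [428.  225.9] [17.1 39.5] 9.0 circ [427.9 225.9] 20.2
```

View pics/w7.png

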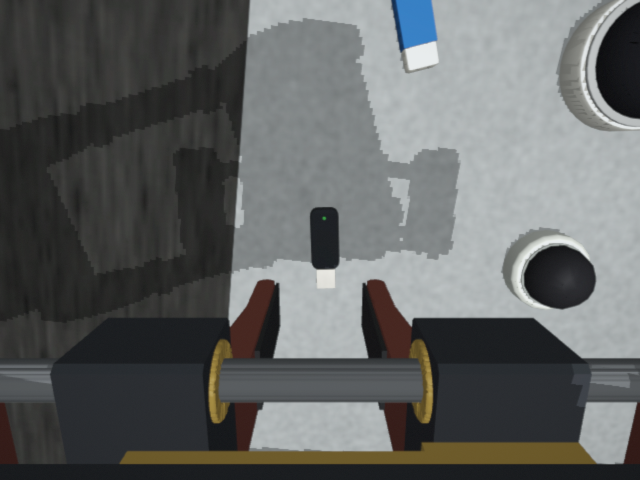

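The stick's black part is at (324,238), plug at (325,278), lined up between the jaws.

```bash
python3 -c "
from h import *
go(428.3,222,4.5,9)"
```

```text
turn [ 0.2  0.1 -2.3] shift [ 4.4  1.3 93. ] rows>= 1.5
```

Emit:
arm_command(targets=[[0.2, 0.1, -2.3, 4.5, 1.3, 45, -0.2], [0.2, 0.1, -2.3, 4.5, 1.3, 75, -0.2], [0.2, 0.1, -2.3, 4.5, 1.3, 88, -0.2], [0.2, 0.1, -2.3, 4.5, 1.3, 92.5, -0.2], [0.2, 0.1, -2.3, 4.5, 1.3, 92.5, -0.2], [0.2, 0.1, -2.3, 4.5, 1.3, 92.5, -1], [0.2, 0.1, -2.3, 4.5, 1.3, 92.5, -1], [0.2, 0.1, -2.3, 4.5, 1.3, 92.5, -1]], squeeze=12)

```text
clock: 13.25
position: [0.4289, 0.2223, 0.0059]
tool_rot: [[-0.156, 0.988, 0.001], [0.988, 0.156, 0.0], [-0.0, 0.001, -1.0]]
contact_force: [0.2, 0.1, 3.6]
gripper_width: 0.0173
```

Emit:
arm_command(targets=[[0, 0, 0, 0, 0, -15, -1], [0, 0, 0, 0, 0, -60, -1], [0, 0, 0, 0, 0, -110, -1], [0, 0, 0, 0, 0, -120, -1]])

```text
clock: 13.75
position: [0.4305, 0.2231, 0.1313]
tool_rot: [[-0.157, 0.988, 0.008], [0.988, 0.156, 0.003], [0.002, 0.008, -1.0]]
contact_force: [-0.3, 0.2, -0.4]
gripper_width: 0.018
```

```bash
python3 -c "
from h import *
go(444,-2,110,-86.5);go(444,-2,110,93.5);print(get_obs()['joint_pos'].round(1))"
```

```text
turn [  0.5   0.3 -84.5] shift [-224.4  -22.1   20.7] rows>= 7.9
turn [  0.5   0.3 -84.5] shift [-224.4  -22.1   20.7] rows>= 7.9
[ 23.4 -13.2  97.3  -0.   95.4  14.4]
```

Emit:
arm_command(targets=[[0, 0, -10, -10, -3, 0, -1], [0, 0, -21, -45, -5, 0, -1], [0, 0, -31, -95, -10, 0, -1], [0, 0, -42, -145, -15, 5, -1], [0, 0, -52, -195, -20, 10, -1], [0, 0, -63, -220, -22, 20, -1], [0, 0, -73, -224, -23, 20, -1], [0.5, 0.3, -84.5, -224, -23, 20, -1]])

```text
clock: 14.75
position: [0.4425, -0.0025, 0.11]
tool_rot: [[-1.0, -0.021, -0.001], [-0.021, 1.0, 0.001], [0.001, 0.001, -1.0]]
contact_force: [0.0, 0.7, -0.1]
gripper_width: 0.0176
```

Emit:
arm_command(targets=[[0, 0, -1, 0, 0, 15, -1], [0, 0, -1, 0, 0, 35, -1], [0, 0, -1, 0, 0, 35, -1]])

```text
clock: 15.12
position: [0.4406, -0.0021, 0.0717]
tool_rot: [[-0.999, -0.037, -0.006], [-0.037, 0.999, 0.001], [0.006, 0.002, -1.0]]
contact_force: [-0.2, -0.8, -0.3]
gripper_width: 0.0181
```

Run:
```python
from h import *
o=get_obs();print(o['clock'],o['position'].round(4),o['joint_pos'].round(1),o['qvel'].round(1))
im,d,K,E=snap('wrist','w8'); go(442.5,-2,15,93.5)
```

```text
15.125 [ 0.4406 -0.0021  0.0717] [-4.700e+00 -1.850e+01  1.078e+02  1.000e-01  9.110e+01 -9.680e+01] [ 0.  -0.8 -2.5  0.   1.2 -0.6]
turn [ 0.1 -0.2 -1.4] shift [-1.4  0.1 58.2] rows>= 0.9
```

View pics/w8.png

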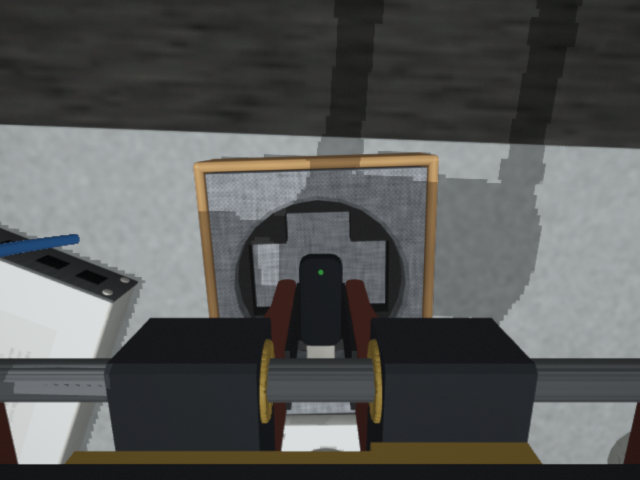

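The slot end shows at (287–350, 212) and the notch's side edges at (252,244–305) and (386,242–305). The stick is in line with the slot.

Run:
```python
from h import *
im,d,K,E=load('w8')
for u,v in((287,212),(350,212),(252,244),(386,242),(252,305),(386,305)): print(u,v,(ray(u,v,.024,K,E)*1000).round(1))
```

```text
287 212 [409.  -20.5  24. ]
350 212 [407.8  12.5  24. ]
252 244 [427.  -38.9  24. ]
386 242 [423.3  32.6  24. ]
252 305 [462.  -39.1  24. ]
386 305 [459.4  35.4  24. ]
```

Emit:
arm_command(targets=[[0.1, -0.2, -1.4, -1.5, 0, 25, -1], [0.1, -0.2, -1.4, -1.5, 0, 40, -1], [0.1, -0.2, -1.4, -1.5, 0, 50, -1], [0.1, -0.2, -1.4, -1.5, 0, 56, -1], [0.1, -0.2, -1.4, -1.5, 0, 57.5, -1], [0.1, -0.2, -1.4, -1.5, 0, 57.5, -1]])

```text
clock: 15.92
position: [0.4431, -0.0021, 0.017]
tool_rot: [[-0.998, -0.061, 0.001], [-0.061, 0.998, -0.0], [-0.001, -0.001, -1.0]]
contact_force: [-2.7, 0.5, 4.9]
gripper_width: 0.018
```

Emit:
arm_command(targets=[[0, 0, 0, 0, 0, -0.5, -0.35], [0, 0, 0, 0, 0, -0.5, -0.35], [0, 0, 0, 0, 0, -0.5, -0.35], [0, 0, 0, 0, 0, -25, -0.35], [0, 0, 0, 0, 0, -70, -0.35], [0, 0, 0, 0, 0, -120, -0.35], [0, 0, 0, 0, 0, -130, 0.9], [0, 0, 0, 0, 0, -130, 0.9]])

```text
clock: 16.92
position: [0.4433, -0.0021, 0.1471]
tool_rot: [[-0.998, -0.061, 0.002], [-0.061, 0.998, -0.001], [-0.002, -0.001, -1.0]]
contact_force: [0.1, -0.2, -0.5]
gripper_width: 0.0452
```

Run:
```python
from h import *
im,d,K,E=snap('wrist','w9'); P=cloud(d,K,E); 
m=np.zeros(d.shape,bool); m[180:360,285:355]=1
cv2.imwrite('pics/w9c.png',im[100:400,150:500,::-1])
rect('black',im,d,K,E,m&(im.max(-1)<40),.02)
go(587,346,130,-20); print(get_obs()['joint_pos'].round(1))
```

```text
black n 1151 z 0.02 rect [439.5  -2. ] [38.2 16.7] 3.1 circ [439.5  -1.9] 20.1
turn [  0.   -0.  -66.5] shift [-165.4  338.5   15.5] rows>= 6.2
[ -4.7 -19.6 101.1  -0.   98.5 -98.2]
```

View pics/w9c.png

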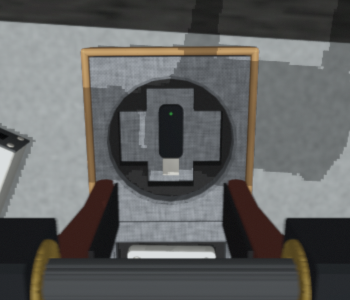

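The stick lies flat in the slot, black part at (171,130) in the crop. Next the large camera; I'll keep the jaw direction so that no turn is needed.

Emit:
arm_command(targets=[[0, 0, 0, -20, 45, -5, 1], [0, 0, 0, -50, 105, -10, 1], [0, 0, 0, -78, 160, -10, 1], [0, 0, 0, -105, 215, -10, 1], [0, 0, 0, -132, 270, -5, 1], [0, 0, 0, -155, 320, 0, 1], [0, 0, 0, -165, 339, 10, 1], [0, 0, 0, -165, 339, 10, 1]])

```text
clock: 17.98
position: [0.5852, 0.347, 0.1305]
tool_rot: [[-0.998, -0.063, -0.007], [-0.063, 0.998, -0.004], [0.007, -0.003, -1.0]]
contact_force: [-1.3, 0.4, -0.8]
gripper_width: 0.0877
```

Run:
```python
from h import *
o=get_obs();print(o['clock'],o['position'].round(4),o['joint_pos'].round(1),o['qvel'].round(1))
im,d,K,E=snap('wrist','w10');
```

```text
17.975 [0.5852 0.347  0.1305] [ 27.8  18.2  65.2  -0.   97.1 -65.8] [-1.9 -3.2  0.7 -0.6  1.  -0.5]
```

View pics/w10.png

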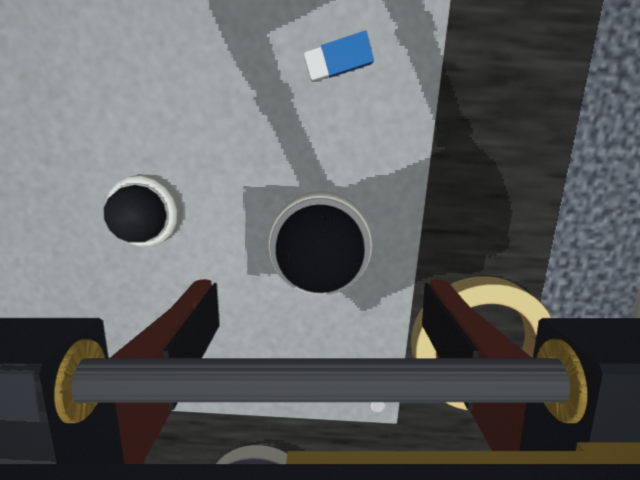

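The foot rim spans columns 269–371 with its near edge at row 193, and the dome is between the jaws. The tape roll at (490,330) needs a clearance check.

Run:
```python
from h import *
im,d,K,E=load('w10')
for u,v in((320,193),(269,243),(371,243)): print((ray(u,v,.025,K,E)*1000).round(1))
P=cloud(d,K,E); print('depth top of dome', P[200:290,280:360,2].max())
h=cv2.cvtColor(im,cv2.COLOR_RGB2HSV); m=(abs(h[...,0].astype(int)-22)<8)&(h[...,1]>60)&(h[...,2]>150)&(d>0); m[:270]=0; m[420:]=0
q=P[m&(P[...,2]<.06)]; print('tape',len(q),np.percentile(q,[1,50,99],axis=0).round(3))
go(587,346,50,93.5)
```

```text
[550.1 344.5  25. ]
[586.2 312.   25. ]
[581.8 381.4  25. ]
depth top of dome 0.2932528752004663
tape 2241 [[0.608 0.424 0.001]
 [0.621 0.476 0.019]
 [0.709 0.513 0.021]]
turn [-0.2 -0.3  0.1] shift [-1.9  0.1 82.1] rows>= 1.3
```

Emit:
arm_command(targets=[[-0.2, -0.3, 0, -1.5, 0, 45, 1], [-0.2, -0.3, 0, -1.5, 0, 80, 1], [-0.2, -0.3, 0, -1.5, 0, 97, 1], [-0.2, -0.3, 0, -1.5, 0, 102, 1], [-0.2, -0.3, 0, -1.5, 0, 102, 1], [-0.2, -0.3, 0, -1.5, 0, 102, 0], [-0.2, -0.3, 0, -1.5, 0, 102, 0], [-0.2, -0.3, 0, -1.5, 0, 102, 0]], squeeze=25)

```text
clock: 19.02
position: [0.5867, 0.346, 0.0308]
tool_rot: [[-0.998, -0.062, 0.001], [-0.062, 0.998, 0.001], [-0.001, 0.001, -1.0]]
contact_force: [-0.1, 0.4, 0.4]
gripper_width: 0.0612
```

Emit:
arm_command(targets=[[0, 0, 0, 0, 0, 0, 0], [0, 0, 0, 0, 0, 0, 0], [0, 0, 0, 0, 0, -15, 0], [0, 0, 0, 0, 0, -40, 0], [0, 0, 0, 0, 0, -40, 0]])

```text
clock: 19.65
position: [0.5882, 0.3468, 0.0746]
tool_rot: [[-0.998, -0.062, 0.006], [-0.062, 0.998, 0.004], [-0.006, 0.003, -1.0]]
contact_force: [-0.3, 0.2, -1.6]
gripper_width: 0.0573
```

Emit:
arm_command(targets=[[0, 0, 0, 0, 0, -50, 0], [0, 0, 0, 10, -15, -95, 0], [0, 0, 0, 30, -55, -105, 0], [0, 0, 0, 55, -110, -105, 0], [0, 0, 0, 83, -165, -100, 0], [0, 0, 0, 110, -220, -95, 0], [0, 0, 0, 137, -275, -80, 0], [0, 0, 0, 160, -325, -60, 0]])

```text
clock: 20.65
position: [0.4474, 0.0106, 0.132]
tool_rot: [[-0.998, -0.062, 0.007], [-0.062, 0.998, 0.003], [-0.007, 0.003, -1.0]]
contact_force: [1.3, 0.1, -1.9]
gripper_width: 0.0569
```

```bash
python3 -c "
from h import *
go(443.5,-2,85,93.5)"
```

```text
turn [0.2 0.4 0.1] shift [  5.1 -12.5  46.9] rows>= 0.8
```

Emit:
arm_command(targets=[[0.2, 0.4, 0, 4, -12, 20, 0], [0.2, 0.4, 0, 5, -12.5, 40, 0], [0.2, 0.4, 0, 5, -12.5, 47, 0], [0.2, 0.4, 0, 5, -12.5, 47, 0]])

```text
clock: 21.15
position: [0.4435, -0.0011, 0.0844]
tool_rot: [[-0.998, -0.064, -0.001], [-0.064, 0.998, -0.0], [0.001, -0.0, -1.0]]
contact_force: [0.1, 0.7, -1.7]
gripper_width: 0.057
```

Run:
```python
from h import *
o=get_obs();print(o['clock'],o['position'].round(4),o['qvel'].round(1))
im,d,K,E=snap('wrist','w11'); go(443.5,-2,52,93.5)
```

```text
21.15 [ 0.4435 -0.0011  0.0844] [ 0.1 -0.5 -1.5 -0.1  0.4 -0.1]
turn [-0.   0.   0.1] shift [ 0.5 -0.8 33.2] rows>= 0.5
```

View pics/w11.png

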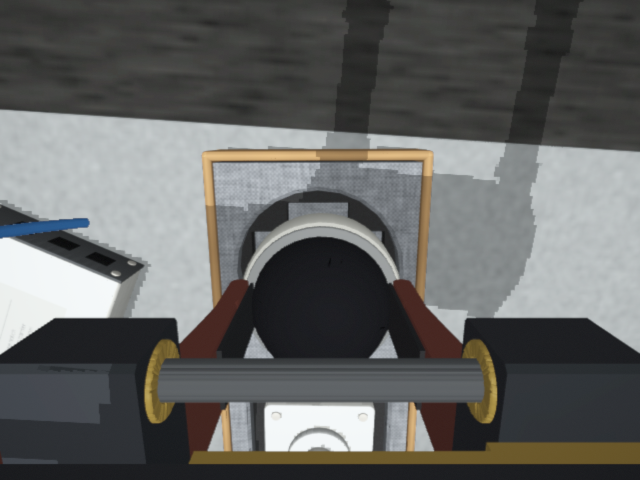

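The camera hangs upright over the round recess: foot centre column 321, recess 320.

Emit:
arm_command(targets=[[0, 0, 0, 0.5, -1, 15, 0], [0, 0, 0, 0.5, -1, 25, 0], [0, 0, 0, 0.5, -1, 31, 0], [0, 0, 0, 0.5, -1, 34, 0], [0, 0, 0, 0.5, -1, 34, 0]])

```text
clock: 21.82
position: [0.4437, -0.0021, 0.0542]
tool_rot: [[-0.998, -0.064, 0.002], [-0.064, 0.998, 0.0], [-0.002, -0.0, -1.0]]
contact_force: [-8.4, 1.2, 16.1]
gripper_width: 0.0571
```

Emit:
arm_command(targets=[[0, 0, 0, 0, 0, -0.5, 0.6], [0, 0, 0, 0, 0, -0.5, 0.9], [0, 0, 0, 0, 0, -0.5, 0.9], [0, 0, 0, 0, 0, -0.5, 0.9], [0, 0, 0, 0, 0, -30, 0.9], [0, 0, 0, 0, 0, -80, 0.9], [0, 0, 0, 0, 0, -130, 0.9], [0, 0, 0, 0, 0, -130, 0.9]])

```text
clock: 22.82
position: [0.4453, -0.0022, 0.1889]
tool_rot: [[-0.998, -0.064, 0.01], [-0.064, 0.998, -0.001], [-0.01, -0.001, -1.0]]
contact_force: [-0.2, -1.1, -0.9]
gripper_width: 0.0834
```

Run:
```python
from h import *
o=get_obs();print(o['clock'],o['position'].round(4))
im,d,K,E=snap('wrist','w12'); P=cloud(d,K,E)
go(400,220,230,93.5)
```

```text
22.825 [ 0.4453 -0.0022  0.1889]
turn [-0.   0.3  0.2] shift [ 29.9 224.5 -44.3] rows>= 3.7
```

Emit:
arm_command(targets=[[0, 0, 0, 8, 50, -44, 0.9], [0, 0, 0, 15, 110, -44, 0.9], [0, 0, 0, 22, 170, -44, 0.9], [0, 0, 0, 30, 230, -44, 0.9], [0, 0, 0, 30, 290, -44, 0.9], [0, 0, 0, 30, 310, -44, 0.9], [0, 0, 0, 30, 310, -44, 0.9]])

```text
clock: 23.75
position: [0.3939, 0.3056, 0.2276]
tool_rot: [[-0.998, -0.066, 0.003], [-0.066, 0.998, -0.003], [-0.003, -0.003, -1.0]]
contact_force: [-0.2, 0.9, -1.0]
gripper_width: 0.0833
```

Run:
```python
from h import *
im,d,K,E=snap('top','t2'); si=snap('side','s2')[0]
cv2.imwrite('pics/fin.png',np.hstack([cv2.resize(im[150:350,120:500],None,fx=1.2,fy=1.2)[:,:,::-1][:240,:420],cv2.resize(si[150:350,180:430],(300,240))[:,:,::-1]]))
P=cloud(d,K,E);Z=P[...,2]
im0,d0,K0,E0=load('top0'); Z0=cloud(d0,K0,E0)[...,2]
print('foam top',np.median(Z[265:272,313:343]),'oblong/sq floor t0',np.median(Z0[190:210,315:332]),np.median(Z0[235:252,318:334]))
W=lambda u,v,r:(lambda m:(m.__setitem__((slice(v-r,v+r),slice(u-r,u+r)),1),m)[1])(np.zeros(d.shape,bool))
ok=d>0
rect('carton',im,d,K,E,W(323,195,28)&(Z>.055)&ok)
V=im.min(-1)
rect('plate',im,d,K,E,W(326,243,22)&(V>150),.034)
m=W(326,243,22)&(V>150);print('plate z',np.median(Z[m]))
m=W(329,288,24); print('dome z max',np.percentile(Z[m&ok],99.5))
rect('dome',im,d,K,E,m&(Z>.05)&ok,.06)
rect('smallcam',im,d,K,E,W(242,241,16)&((im.max(-1)>190)|(im.max(-1)<60)),.02)
h=cv2.cvtColor(im,cv2.COLOR_RGB2HSV)
rect('eraser',im,d,K,E,W(190,284,16)&((h[...,1]>120)|(h[...,2]>200)),.015)
rect('round',im,d,K,E,W(459,293,22)&(h[...,2]>175),.013)
print(get_obs()['clock'],get_obs()['position'])
```

```text
foam top 0.037770463610890204 oblong/sq floor t0 0.025688161139652554 0.026151525747337923
carton n 872 z 0.071 rect [674.4  11.3] [92.3 61.9] 3.4 circ [674.4  10.6] 53.9
plate n 689 z 0.034 rect [560.1   3.9] [65.8 67.1] 90.0 circ [560.1   4.1] 45.1
plate z 0.036737765231688035
dome z max 0.08198174816204498
dome n 561 z 0.06 rect [441.5  -1.5] [65.9 66. ] 89.7 circ [440.5  -2.5] 34.7
smallcam n 227 z 0.02 rect [570.7 219.2] [44.5 46.5] 59.7 circ [571.5 220.3] 24.3
eraser n 128 z 0.015 rect [462.9 363. ] [47.3 48.1] 69.9 circ [460.9 358.6] 30.3
round n 545 z 0.013 rect [ 436.8 -332.4] [65.3 65.9] 87.1 circ [ 437.2 -332.2] 33.8
23.85 [0.39458437 0.30418171 0.22873617]
```

View pics/fin.png

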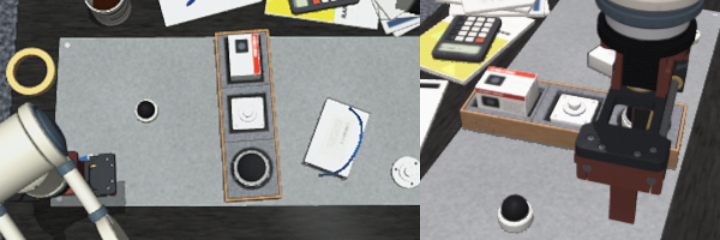

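All parts look seated. I'll compare the dome's height with its value on the mat, then hand in.

Run:
```python
from h import *
f=lambda n,u,v:(lambda q:np.percentile(q[q>.03 if n=='top0' else q>.05],[30,50,90,97]).round(4))((lambda im,d,K,E:cloud(d,K,E)[v-7:v+7,u-7:u+7,2][d[v-7:v+7,u-7:u+7]>0])(*load(n)))
print(f('top0',191,235),f('t2',329,289))
```

```text
[0.0505 0.0524 0.0568 0.0588] [0.0746 0.0768 0.0813 0.0826]
```

```bash
python3 -c "
from h import *
print(get_obs()['clock'],close_job())"
```

```text
the job is handed in; nothing more can be done
23.85 None
```

I repacked all four kit parts and handed the job in at 23.85 s. I placed the small carton first, then the square plate and the memory stick, and last the large camera on top of the stick.

| Part | Last check | Horizontal offset from block centre |
|---|---|---|
| Small carton | Top 45.3 mm above the measured recess floor (true height 45 mm) | About 2–3 mm |
| Square plate | Plate surface 10.5 mm above the measured recess floor (true thickness 10 mm) | About 1–2 mm |
| Large camera | Rose 24 mm from the mat, matching the measured recess-floor-to-mat difference of 24 mm | About 3 mm |
| Memory stick | Seen flat in its slot before the camera covered it | Within a few mm, not measured exactly |

- **Look-alikes:** the small camera and the round plate measured unchanged. The eraser could not be measured at the end because the gripper hid it from above, but nothing came near it while I worked.
- **Heights that disagreed:** absolute depth readings were off by 1 to 3 mm. I therefore judged the floor fits by differences within the same camera.
- **Contact:** the carton and large camera met resistance of about 15–16 N at set-down, the plate and stick 5–6 N, and each stopped 2 to 6 mm above the height I expected. I took that as floor contact, and the height checks above support it for all but the stick.

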